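Seat the tip box in the bench fence

ROBOT

A 6-joint arm with a two-finger parallel gripper is mounted at the origin on a cart in front of the work surface, level with it; the furniture and walls round the work are solid. World frame = base frame: x ahead of the robot, y to its left, z up, the work surface at z = 0. Lengths are in m, angles in rad, forces in N, time in s.
With the tool pointing down it reaches from about 0.25 to 0.725 m from the base axis. Payload 4 kg.
Tool frame: the origin (TCP) lies on the centre line of the jaws, within the pads' length; the fingertips stand tip_reach ahead of it and the grasp point (between the pads) lies 5 mm behind it (tip_reach is the distance from the TCP to the fingertips, in m); z points along the fingers, y is the direction in which the jaws open and shut (so a half turn about z gives the same grasp; the last joint's range is limited). The gripper opens to 85 mm and grips with 20 to 120 N. Pads are 22 mm wide; open, the fingers measure 114 mm over their backs; the gripper's body (76 mm by 85 mm) begins 54 mm behind the grasp point. The pads swing forward as they close: fully open they stand 13 mm farther back than shut.
Start: joints at [1.315, 0.241, 0.005, 1.335, 0, 1.571], TCP at [0.127, 0.484, 0.206] pointing down, gripper open.
Joint ranges: [-2.72, 2.72], [-1.05, 1.87], [-1.09, 1.28], [-1.99, 2.15], [-1.42, 1.44], [-3.14, 3.14]. Speed limits (rad/s): [2.79, 2.79, 3.14, 3.14, 3.14, 3.14].

INTERFACE

Orientations are given as a unit quaternion [x, y, z, w].
In Python, from workcell import * gives the robot as it stands.
- The arm moves only by the tool arm_command, never from a script. Its arguments are lists of equal length, an entry for each row: "translation": the shift along the tool's x, y, z in cm, a list of three; "turn": the turn about the tool's z in rad; "hand": the closure, from 0 (fully open) to 1 (shut). In form: {"translation": [[x, y, z], ...], "turn": [turn, ...], "hand": [hand, ...]}. A call has 1 to 5 rows; each row is the pose to reach, as a shift and turn from the pose commanded when the call began, along the tool's axes at that moment; what a row does not reach only later rows make up. A row lasts 1/12 s, in which the tool goes at most 41.7 mm and 7.16 degrees, less where a joint would pass 70% of its speed; a pose out of reach is approached as far as the arm can. A call with a gripper value outside its range is refused whole. The fingers move at their own pace and stop on an object; the grip force is fixed at half the most. Time passes only in rows, so rows that repeat a pose let the fingers close. It gives the time, the measured TCP pose, the force and the opening at its end, in the units of the state.
- get_obs(): the state, without advancing time (a new reading comes with each control period).
- camera(name): name is "scene" or "top" or "wrist"; returns (picture, depth): 480x640x3 uint8, red, green, blue; 480x640 float32, m along the optical axis (not along the pixel's ray), 0 where there is no reading.
- camera_info(name): a dict with "mtx" (3x3 intrinsics, pixels), "world_to_cam" (4x4, takes a point from world to camera coordinates). Camera axes: x right, y down, z forward; pixel columns grow to the right and rows downward; lengths in m; the calibration is good to about 2 mm. A picture is of the moment at which its call begins: read the wrist's pose just before it. camera_info takes no time and is no camera call; for the wrist camera it gives the pose at the moment of the call.
- job_done(): hands the job in, once; it reports no verdict.
Trained networks look in the newest picture that a camera, given by its name, has taken for a name from the list of things; names that differ only in an ending like _2 or _b are one class to them, and where a whole thing is asked for, a point or a joint stands for the part that bears it (a point fixed in the world has none). Each returns a list of dicts, best first, with "conf" (0 to 1); they miss things now and then, are a little off and sometimes report something else, mostly with a low value. They report only what shows in the picture. A call takes as long as a camera call. They do not tell look-alikes from the thing itself.
- search_frame(camera, name): "location" ([row, column] in pixels, amid what is visible of it).
- spot_point(camera, name): "location" ([row, column] in pixels: a listed point, or the origin of a listed thing).
The state is a dict: "clock": time; "joint_pos": joint angles; "joint_vel": joint speeds; "tau": joint torques, N m; "eef_pos": TCP position; "tool_rot": TCP orientation; "ft_force": force on the tool from outside, world axes, zero at the start; "ft_torque": the same for the moment, N m; "grip_width": finger opening in m.
Only numpy, scipy, OpenCV 4.12 (cv2) and the standard library are available. Lean on these libraries where they do the work, as an engineer would, in place of code of your own. Each camera call takes 0.05 s, during which the arm holds its last target. There are 200 camera calls.

TASK

Push the closed pipette tip box along the worktop, long side to the fence, until it lies flat against the low bench fence between the fixed end stop and the sliding stop. Then push the sliding stop along the fence until it has slid the box up against the fixed end stop and the box sits snugly between the two, still flat on the fence. Only push with the fingers: do not pick up or tip the box, and do not shift the weights, the timer or the vial.

Things in the scene. Friction and masses are not known exactly. Their poses are not given: they have to be found in the camera images.
- tip_box: Closed pipette tip box (lid stays shut), 0.25 kg, loose. Lower part 120 x 80 mm, 40 mm high; lid 122 x 82 mm (1 mm proud all round), top at 65 mm. Origin: centre of underside; x along its length, y across, z up. Starts in front of the gap between the stops, its length within 0.3 rad of parallel to the fence, nothing between. Seated, its origin is at fence x = -40, y = -60 mm, either way round.
- fence: Fixed aluminium bar on the worktop, 30 mm high, its left end with an end stop (30 high, 22 thick) reaching 57 mm forward. Origin: on the worktop in the inside corner of bar and end stop. x points square into the bar (away from the robot), y along it to the end stop. Bar face x = 0, from y = 0 to -285 mm; end stop face y = 0. The box's lower part touches them, its lid overhangs.
- sliding_stop (a joint): Travel (m) of the grey sliding stop along the fence towards the end stop, range 0 to 0.16. Its face towards the box is at fence y = -0.250 + value; at 0.130 it touches the 120 mm box pushed home against the end stop. Starts between 0 and 0.03. It slides with about 2 N of friction and stays where it is left.
- stop_push (a point): Centre of the sliding stop's outer face (away from the end stop), 17 mm above the worktop, 50 mm forward of the bar face: push here along the fence's +y. The stop's foot is 24 mm thick along the fence, 34 mm high and reaches 79 mm forward of the bar face; its saddle and black knob on the bar are up to 46 mm high. Axes as the fence's.
- large_weight: Bottle-shaped yellowish metal test weight, 38 mm across, 48 mm high, origin at the centre of its underside; leave alone.
- small_weight: Bottle-shaped grey metal test weight, 31 mm across, 40 mm high, origin at the centre of its underside; leave alone.
- timer: White kitchen timer lying flat, 69 x 69 x 17 mm, origin at the centre of its underside; leave alone.
- vial: Amber sample vial, 27 mm across, 58 mm high, standing upright, origin at the centre of its underside; leave alone.
Things that resemble listed ones, but are neither listed nor needed, are in the scene too. What is shaped like the tip_box but white is not meant.

How it is judged:
By the outcome, as a careful person would: the job done as asked, in the order asked, and still so for the second after the job is handed in, with the robot touching nothing.
It also fails if it takes over 51 s, if anything falls off the work surface, if the arm or the gripper's body presses on something with over 40 N, if the wrist force passes 120 N, or if a joint passes its speed limit or range.

## Working session

There is one attempt and no reset: what is moved stays moved. The work goes in short steps, Python scripts to look and compute and a tool call to move; the robot and the scene stay as the last step left them, time stands still between calls to the robot, and variables do not carry over. Pictures are saved under pics/ and viewed, about 8 in all and at most 12, crops included, and the job is handed in when it is done.

Besides the shell and the picture viewer there is one more tool, called in YAML: its name, and indented under it one key for each argument. arm_command: Moves the arm, as the interface text tells. Its arguments: {"type":"object","properties":{"translation":{"type":"array","items":{"type":"array","items":{"type":"number"}}},"turn":{"type":"array","items":{"type":"number"}},"hand":{"type":"array","items":{"type":"number"}}},"required":["translation","turn","hand"]}

```bash
mkdir -p pics; python3 - <<'E'
from workcell import *
import cv2, numpy as np
o=get_obs(); print({k:np.round(v,3) for k,v in o.items()})
for c in ("top","scene"):
    p,d=camera(c); cv2.imwrite(f"pics/{c}0.png",p[:,:,::-1]); np.savez(f"pics/{c}0.npz",p=p,d=d,**camera_info(c))
    for n in ("tip_box","sliding_stop","fence","stop_push"):
        print(c,n,[(np.round(r["location"]),round(r["conf"],2)) for r in spot_point(c,n)][:4])
E
```

```text
{'clock': np.float64(0.0), 'joint_pos': array([1.315, 0.241, 0.004, 1.335, 0.   , 1.571]), 'joint_vel': array([ 0.   , -0.001,  0.001, -0.001, -0.001, -0.001]), 'tau': array([ 1.0000e-03, -3.7232e+01,  2.5241e+01,  1.7000e-02,  0.0000e+00,
        0.0000e+00]), 'eef_pos': array([0.126, 0.483, 0.205]), 'tool_rot': array([ 0.128,  0.992, -0.001, -0.   ]), 'ft_force': array([ 0.612,  0.159, -0.274]), 'ft_torque': array([-0.019, -0.067, -0.032]), 'grip_width': np.float64(0.086)}
top tip_box [(array([247., 279.]), 0.89), (array([242., 457.]), 0.8)]Traceback (most recent call last):
  File "<stdin>", line 7, in <module>
ValueError: it knows: fence, large_weight, small_weight, stop_push, timer, tip_box, vial
```

View pics/top0.png

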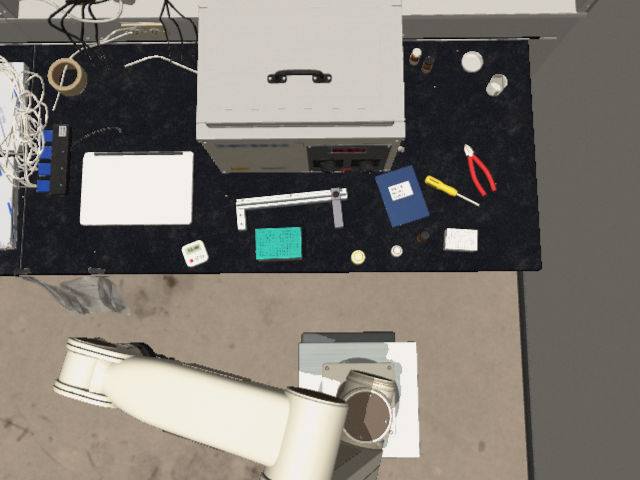

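The top view shows the teal tip box at (243,278), which fits the listed box. The white look-alike at (240,460) is not meant. It also shows the bar from (205,240) to (193,345), the end stop at (217,240), the sliding stop at (210,338), weights at (257,358) and (251,397), and the timer at (253,195). Next I'll measure and view one enlarged crop.

```bash
cat > h.py <<'E'
from workcell import *
import cv2, numpy as np
def snap(c,name=None):
    i=camera_info(c); p,d=camera(c)
    if name: cv2.imwrite(f"pics/{name}.png",p[:,:,::-1])
    return p,d,i
def cloud(d,i):
    K=i["mtx"]; r,c=np.mgrid[:480,:640]
    P=np.stack([(c-K[0][2])/K[0][0]*d,(r-K[1][2])/K[1][1]*d,d,np.ones_like(d)],-1)
    W=P@np.linalg.inv(np.array(i["world_to_cam"])).T
    W[d==0]=np.nan
    return W[...,:3]
def px(i,w):
    q=np.array(i["world_to_cam"])@np.append(w,1); q=np.array(i["mtx"])@q[:3]; return q[:2]/q[2]
def teal(p):
    h=cv2.cvtColor(p,cv2.COLOR_RGB2HSV); return (h[...,0]>75)&(h[...,0]<95)&(h[...,1]>90)&(h[...,2]>60)
def box(p,W):
    m=teal(p)&(W[...,2]>.055)&(W[...,2]<.075)
    n,l,s,_=cv2.connectedComponentsWithStats(m.astype(np.uint8)); k=1+s[1:,4].argmax(); m=l==k
    return cv2.minAreaRect((W[m][:,:2]*1000).astype(np.float32)),m.sum()
E
python3 - <<'E'
from h import *
for c in ("top","scene"):
    p,d,i=snap(c,c+"1"); W=cloud(d,i)
    print(c,box(p,W), np.round(np.linalg.inv(i["world_to_cam"])[:3,3],2),i["mtx"][0][0])
    for n in ("tip_box","fence","stop_push","large_weight","small_weight","timer","vial"):
        print(n,[(np.round(r["location"]),round(r["conf"],2),np.round(W[int(r["location"][0]),int(r["location"][1])],3)) for r in spot_point(c,n)][:3])
    if c=="top":
        cv2.imwrite("pics/crop1.png",cv2.resize(p[170:280,180:440,::-1],None,fx=3,fy=3,interpolation=2))
        np.set_printoptions(linewidth=250,precision=0,suppress=True)
        for col in (240,): print(W[185:235:2,col]*1000)
        for row in (215,222): print(row,W[row,325:350]*1000)
        m=(W[...,2]>.02)&(W[...,2]<.034); m[:,:232]=0;m[:,350:]=0;m[:185]=0;m[233:]=0
        cv2.imwrite("pics/m.png",m*255)
        np.savez("t.npz",W=W,p=p)
E
```

```text
top (((412.9595947265625, 213.02560424804688), (83.27953338623047, 122.52804565429688), 1.5431504249572754), np.int64(1399)) [0.2  0.08 1.7 ] 620.1297585459943
tip_box [(array([239., 459.]), 0.79, array([ 0.421, -0.27 ,  0.048])), (array([248., 280.]), 0.68, array([0.4  , 0.206, 0.069]))]
fence [(array([212., 243.]), 0.59, array([0.502, 0.311, 0.035]))]
stop_push [(array([218., 344.]), 0.95, array([0.488, 0.037, 0.005]))]
large_weight [(array([260., 360.]), 0.69, array([ 0.369, -0.006,  0.048])), (array([247., 282.]), 0.53, array([0.401, 0.201, 0.067]))]
small_weight []
timer [(array([253., 193.]), 0.93, array([0.395, 0.451, 0.016])), (array([247., 281.]), 0.64, array([0.4  , 0.206, 0.069]))]
vial [(array([235., 420.]), 0.48, array([ 0.431, -0.167,  0.057]))]
[[584. 324.   5.]
 [579. 324.   1.]
 [574. 325.  -2.]
 [569. 325.  -3.]
 [561. 324.   6.]
 [556. 324.   2.]
 [551. 324.  -0.]
 [543. 323.  10.]
 [534. 320.  29.]
 [529. 321.  23.]
 [521. 319.  34.]
 [516. 319.  34.]
 [510. 319.  34.]
 [506. 320.  27.]
 [501. 320.  24.]
 [494. 319.  30.]
 [489. 319.  29.]
 [485. 321.  20.]
 [478.
[... 1190 characters left out ...]
_box [(array([242., 271.]), 0.88, array([0., 0., 0.])), (array([349., 425.]), 0.81, array([ 0., -0.,  0.])), (array([203., 210.]), 0.24, array([0., 0., 0.]))]
fence [(array([210., 275.]), 0.93, array([ 1.,  0., -0.]))]
stop_push [(array([252., 339.]), 0.92, array([0., 0., 0.]))]
large_weight [(array([291., 320.]), 0.56, array([ 0., -0.,  0.]))]
small_weight [(array([291., 317.]), 0.67, array([ 0., -0.,  0.])), (array([313., 354.]), 0.55, array([ 0., -0.,  0.]))]
timer [(array([202., 212.]), 0.84, array([0., 0., 0.]))]
vial [(array([319., 391.]), 0.85, array([ 0., -0.,  0.]))][ WARN:0@4.433] global loadsave.cpp:1063 imwrite_ Unsupported depth image for selected encoder is fallbacked to CV_8U.
```

View pics/crop1.png

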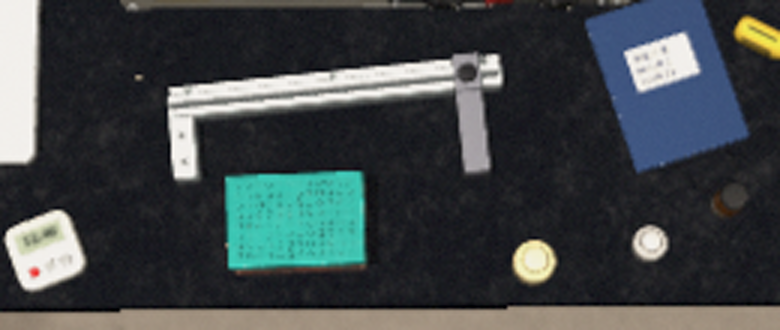

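View pics/scene1.png

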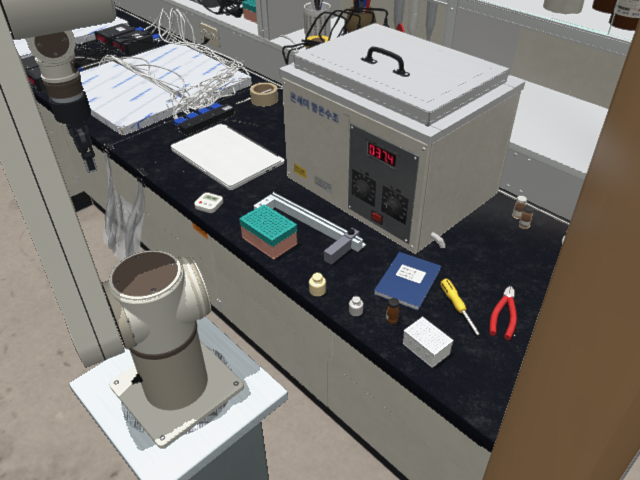

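The crop and scene view confirm it: the teal-lid, salmon-base box at crop (295,220) is the tip box, and the white box at scene (340,427) is the look-alike. The end stop is at the left, the grey slider at the right, and the lane between box and bar is clear. Next I'll fit the fence line.

```bash
python3 - <<'E'
from h import *
import workcell
print([n for n in dir(workcell) if n[0]!='_'], getattr(workcell,'tip_reach',None))
i=camera_info("top"); p=np.load("t.npz")["p"]
g=cv2.cvtColor(p,cv2.COLOR_RGB2GRAY).astype(float)
C=np.linalg.inv(i["world_to_cam"]); K=np.linalg.inv(i["mtx"])
def at(r,c,z):
    v=C[:3,:3]@K@[c,r,1]; s=(z-C[2,3])/v[2]; return (C[:3,3]+s*v)[:2]*1000
def cross(a,th=70): # last bright->dark subpixel
    k=np.where((a[:-1]>th)&(a[1:]<=th))[0][-1]; return k+(a[k]-th)/(a[k]-a[k+1])
# bar lower edge
L=np.array([at(190+cross(g[190:222,c]),c,0) for c in range(252,328)])
f=np.polyfit(L[:,1],L[:,0],1); r=L[:,0]-np.polyval(f,L[:,1]); k=abs(r)<3; f=np.polyfit(L[k,1],L[k,0],1)
print("bar x=%.4f*y+%.1f"%tuple(f),"ang",np.arctan(f[0]),"res",r.std(), "prof",g[188:215,290])
print("end stop inner z0",[np.round(at(r,230+cross(g[r,230:256]),0)) for r in range(212,226,3)])
print("slider outer z34",[np.round(at(r,330+cross(g[r,330:355],60),.034)) for r in range(208,224,3)])
m=teal(p); n,l,s,_=cv2.connectedComponentsWithStats(m[170:290,220:330].astype(np.uint8)); k=1+s[1:,4].argmax(); rr,cc=np.where(l==k)
print("box",cv2.minAreaRect(np.array([at(a+170,b+220,.065) for a,b in zip(rr,cc)],np.float32)))
E
```

```text
['Unreachable', 'camera', 'camera_info', 'get_obs', 'job_done', 'search_frame', 'spot_point', 'tip_reach'] 0.014
bar x=-0.0937*y+544.1 ang -0.09343704497600003 res 0.19305046155754668 prof [ 28.  31.  36.  35.  31.  69. 175. 162. 186. 232. 225. 152.  98. 221.
 239. 178. 106.  73.  41.  21.  24.  23.  26.  24.  25.  28.  25.]
end stop inner z0 [array([508., 310.]), array([500., 309.]), array([491., 307.]), array([483., 307.]), array([474., 307.])]
slider outer z34 [array([511.,  42.]), array([502.,  41.]), array([494.,  39.]), array([486.,  39.]), array([478.,  38.]), array([469.,  37.])]
box ((411.8660583496094, 211.9827117919922), (85.45896911621094, 122.86627960205078), 0.5479828119277954)
```

arm_command:
  translation:
    - [-28.5, -21.1, 0]
    - [-28.5, -21.1, 0]
    - [-28.5, -21.1, 0]
    - [-28.5, -21.1, 0]
    - [-28.5, -21.1, 0]
  turn: [-0.35, -0.35, -0.35, -0.35, -0.35]
  hand: [0, 0, 0, 0, 0]

```text
clock: 1.32
eef_pos: [0.2516, 0.3282, 0.2064]
tool_rot: [-0.048, 0.999, 0.0, 0.0]
ft_force: [1.3, 1.1, -0.8]
grip_width: 0.0854
```

arm_command:
  translation:
    - [-8, -12.3, 0]
    - [-8, -12.3, 0]
    - [-8, -12.3, 0]
    - [-8, -12.3, 0]
    - [-8, -12.3, 0]
  turn: [0, 0, 0, 0, 0]
  hand: [0, 0, 0, 0, 0]

```text
clock: 1.73
eef_pos: [0.3444, 0.2116, 0.2066]
tool_rot: [-0.044, 0.999, -0.0, 0.001]
ft_force: [0.4, 0.8, -0.5]
grip_width: 0.0854
```

```bash
python3 - <<'E'
from h import *
o=get_obs();print(o["eef_pos"],o["tool_rot"],o["ft_force"])
p,d,i=snap("wrist","w1")
W=cloud(d,i); np.savez("w1.npz",W=W,p=p)
print(box(p,W), np.linalg.inv(i["world_to_cam"])[:3,3])
E
```

```text
[0.34442043 0.21157958 0.2065759 ] [-4.38158515e-02  9.99039291e-01 -4.12454301e-04  7.04038228e-04] [ 0.38126724  0.82817155 -0.45993333]
(((412.8035583496094, 209.7525634765625), (83.14350891113281, 121.86902618408203), 1.6537410020828247), np.int64(9074)) [0.26060787 0.20405928 0.37352796]
```

View pics/w1.png

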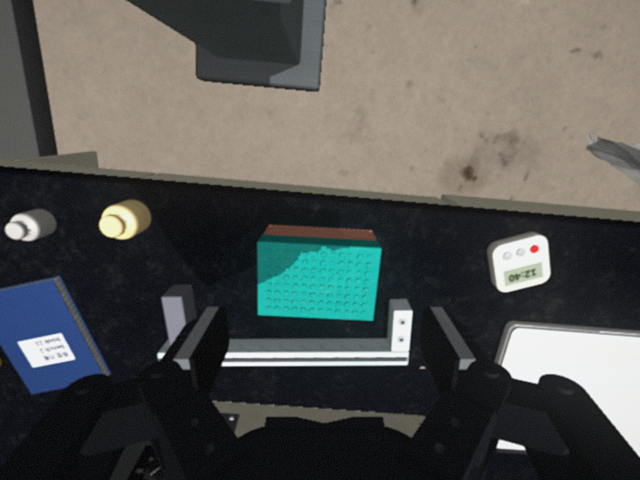

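The wrist view shows the box at (270,318), slider at (300,178), end stop at (325,400), and weights at (222,30) and (218,125), all clear of the lane. Before lowering I'll check that nothing stands under the fingers.

```bash
python3 - <<'E'
import numpy as np
W=np.load("w1.npz")["W"]
for x in np.arange(.30,.375,.01):
    m=(abs(W[...,0]-x)<.005)&(W[...,1]>.13)&(W[...,1]<.29); print(round(x,3),m.sum(),np.nanpercentile(W[m][:,2],[2,50,98]).round(3) if m.any() else '')
E
```

```text
0.3 150 [-0.804 -0.8   -0.796]
0.31 150 [-0.804 -0.8   -0.796]
0.32 5890 [-0.799  0.316  0.327]
0.33 26795 [0.257 0.312 0.325]
0.34 16863 [-0.026  0.298  0.321]
0.35 5775 [-0.798  0.296  0.312]
0.36 3656 [-0.8    0.     0.307]
0.37 3483 [-0.8    0.022  0.064]
```

arm_command:
  translation:
    - [0, -0.6, 4]
    - [0, -0.6, 8]
    - [0, -0.6, 12]
    - [0, -0.6, 12]
    - [0, -0.6, 12]
  turn: [0, 0, 0, 0, 0]
  hand: [0, 0, 0, 0, 0]

```text
clock: 2.2
eef_pos: [0.3404, 0.2082, 0.0852]
tool_rot: [-0.048, 0.999, -0.001, -0.003]
ft_force: [0.3, 0.1, 1.3]
grip_width: 0.0855
```

arm_command:
  translation:
    - [0, 0, 3]
    - [0, 0, 6]
    - [0, 0, 6.3]
    - [0, 0, 6.3]
  turn: [0, 0, 0, 0]
  hand: [0, 0, 0, 0]

```text
clock: 2.53
eef_pos: [0.3429, 0.2093, 0.0243]
tool_rot: [-0.048, 0.999, -0.0, -0.0]
ft_force: [0.7, 0.0, -0.7]
grip_width: 0.0855
```

```bash
python3 - <<'E'
from h import *
o=get_obs();print(o["eef_pos"],o["tool_rot"],o["ft_force"])
p,d,i=snap("wrist","w2"); W=cloud(d,i); print(box(p,W))
E
```

```text
[0.34287693 0.20934062 0.02434148] [-4.76118323e-02  9.98865893e-01 -4.12786077e-05 -1.99287582e-04] [ 0.6598067   0.03493012 -0.68832064]
(((388.865478515625, 211.8365478515625), (106.53466796875, 51.991336822509766), 82.92825317382812), np.int64(11699))
```

View pics/w2.png

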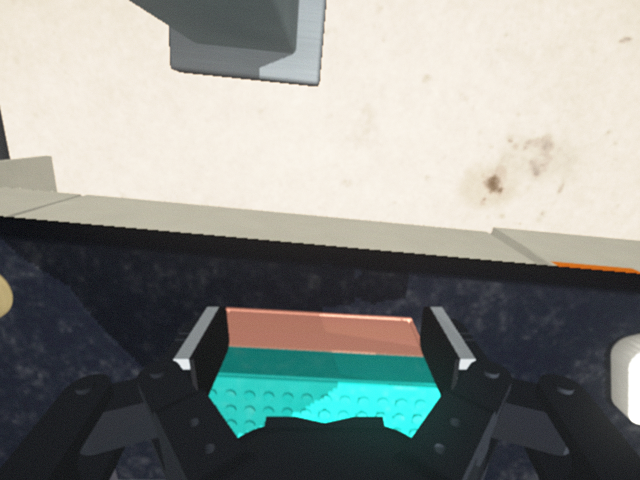

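The box front is seen between the finger outlines, at cols 225–425. I'll check numerically where the finger faces are relative to the box.

```bash
python3 - <<'E'
from h import *
p,d,i=snap("wrist"); W=cloud(d,i); np.set_printoptions(precision=3,suppress=True)
for r,c in [(312,212),(312,435),(330,205),(345,215),(330,440),(360,190),(360,455),(318,320),(330,240),(330,400),(345,320),(365,320),(400,320),(260,320)]: print(r,c,W[r,c])
E
```

```text
312 212 [0.336 0.163 0.071]
312 435 [0.328 0.253 0.071]
330 205 [0.336 0.164 0.085]
345 215 [0.345 0.167 0.08 ]
330 440 [0.328 0.251 0.084]
360 190 [0.337 0.165 0.1  ]
360 455 [0.329 0.251 0.1  ]
318 320 [0.373 0.21  0.01 ]
330 240 [0.375 0.164 0.026]
330 400 [0.371 0.257 0.019]
345 320 [0.373 0.21  0.037]
365 320 [0.371 0.21  0.055]
400 320 [0.386 0.211 0.063]
260 320 [ 0.341  0.207 -0.005]
```

```bash
python3 - <<'E'
from h import *
np.set_printoptions(precision=3,suppress=True)
p,d,i=snap("scene"); W=cloud(d,i)
o=get_obs()["eef_pos"]; u=px(i,o); print(o,u)
c=p.copy()
for w,col in ((o,(255,0,0)),(o+[0,0,-.014],(0,255,0)),([o[0],o[1],0],(255,255,0))): cv2.circle(c,tuple(int(round(v)) for v in px(i,np.array(w))),1,col,-1)
x,y=int(u[0]),int(u[1]); cv2.imwrite("pics/s2.png",cv2.resize(c[y-90:y+60,x-100:x+100,::-1],None,fx=4,fy=4,interpolation=0))
E
```

```text
[0.345 0.21  0.026] [246.209 244.605]
```

View pics/s2.png

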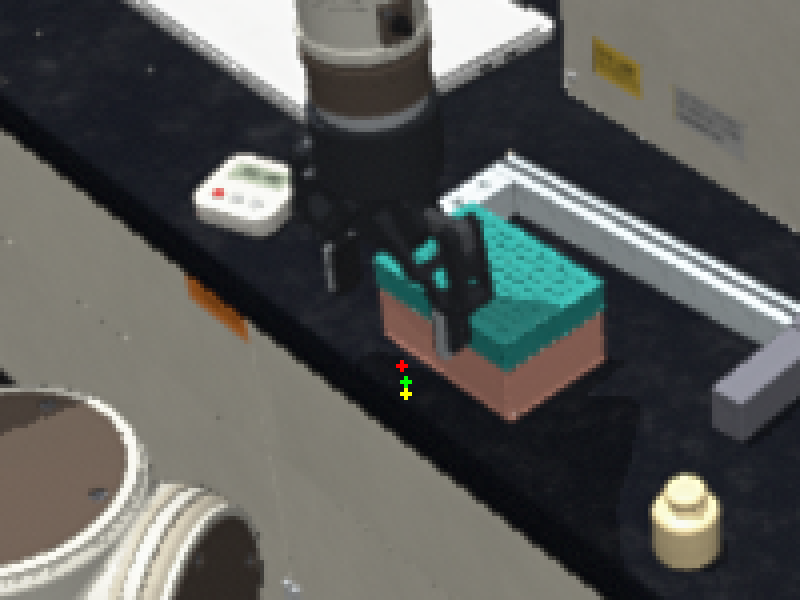

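The scene crop shows the fingertips (335,285) and (450,350) well above the projected TCP dot. Wrist depth agrees, putting the tips at about z 0.067 and not 0.01–0.02. I'll trust the pictures and lower in guarded steps.

arm_command:
  translation:
    - [0, 0, 1]
    - [0, 0, 2]
    - [0, 0, 2]
  turn: [0, 0, 0]
  hand: [0, 0, 0]

```text
clock: 2.93
eef_pos: [0.3433, 0.209, 0.0041]
tool_rot: [-0.047, 0.999, 0.0, 0.001]
ft_force: [-0.1, 0.3, -0.5]
grip_width: 0.0853
```

```bash
cat >> h.py <<'E'
def tips():
    o=get_obs(); p,d,i=snap("wrist"); W=cloud(d,i)
    print("eef",o["eef_pos"].round(4),"F",o["ft_force"].round(1))
    m=(d>0)&(d<.16)
    m[:,250:390]=0; m[420:]=0
    for s in (slice(0,320),slice(320,640)):
        k=np.zeros_like(m); k[:,s]=m[:,s]; w=W[k]; w=w[w[:,2]<np.nanmin(w[:,2])+.02]; print("finger lo z %.3f"%np.percentile(w[:,2],1), "x",np.percentile(w[:,0],[2,98]).round(3),"y",np.percentile(w[:,1],[2,98]).round(3))
    return p,d,i,W
E
python3 - <<'E'
from h import *
p,d,i,W=tips()
E
```

```text
eef [0.3433 0.209  0.0041] F [-0.1  0.3 -0.5]
finger lo z 0.041 x [0.336 0.374] y [0.154 0.178]
finger lo z 0.042 x [0.327 0.372] y [0.241 0.263]
```

arm_command:
  translation:
    - [0, 0, 1]
    - [0, 0, 2]
    - [0, 0, 2]
    - [0, 0, 2]
  turn: [0, 0, 0, 0]
  hand: [0, 0, 0, 0]

```text
clock: 3.32
eef_pos: [0.3432, 0.2089, -0.0158]
tool_rot: [-0.047, 0.999, 0.0, 0.0]
ft_force: [-0.4, -0.2, 0.3]
grip_width: 0.086
```

```bash
python3 - <<'E'
from h import *
p,d,i,W=tips(); cv2.imwrite("pics/w3.png",p[:,:,::-1])
o=get_obs()["eef_pos"]
# gripper body lowest near box
m=(d>0)&(d<.12); print(np.nanpercentile(W[m][:,2],[0,1,5]).round(3))
E
```

```text
eef [ 0.3432  0.2089 -0.0158] F [-0.4 -0.2  0.3]
finger lo z 0.021 x [0.336 0.375] y [0.153 0.178]
finger lo z 0.022 x [0.327 0.372] y [0.241 0.263]
[0.049 0.053 0.063]
```

View pics/w3.png

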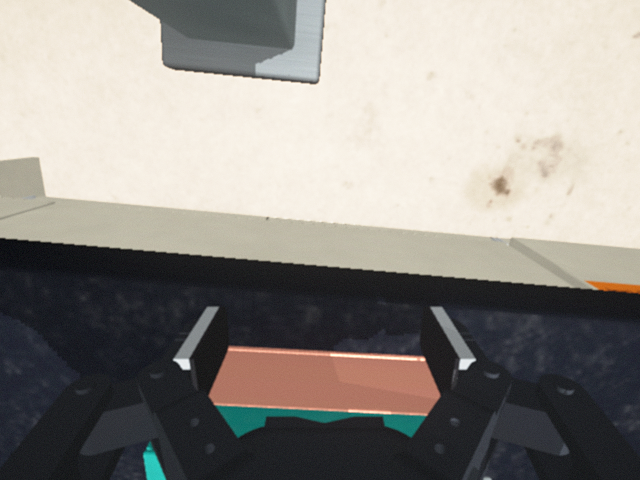

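arm_command:
  translation:
    - [-1, 0, 0]
    - [-2, 0, 0]
    - [-3, 0, 0]
    - [-4, 0, 0]
    - [-5, 0, 0]
  turn: [0, 0, 0, 0, 0]
  hand: [0, 0, 0, 0, 0]

```text
clock: 3.78
eef_pos: [0.3939, 0.2135, -0.0165]
tool_rot: [-0.047, 0.999, 0.0, 0.0]
ft_force: [-1.8, 0.1, 2.9]
grip_width: 0.0855
```

arm_command:
  translation:
    - [-0.6, 0, 0]
    - [-1.2, 0, 0]
    - [-1.8, 0, 0]
    - [-2.2, 0, 0]
  turn: [0, 0, 0, 0]
  hand: [0, 0, 0, 0]

```text
clock: 4.12
eef_pos: [0.4149, 0.2154, -0.0165]
tool_rot: [-0.047, 0.999, 0.0, -0.0]
ft_force: [-1.8, -0.9, 3.6]
grip_width: 0.0856
```

```bash
cat >> h.py <<'E'
def topbox():
    p,d,i=snap("top"); W=cloud(d,i); b,n=box(p,W)
    O=np.array([515,311]);nn=np.array([.9956,.0933]);dd=np.array([-.0933,.9956]); r=np.array(b[0])-O
    print("topbox",b,n,"fence",(r@nn).round(1),(r@dd).round(1)); return p,d,i,W
E
python3 - <<'E'
from h import *
p,d,i,W=tips(); topbox()
p,d,i=snap("scene"); cv2.imwrite("pics/s3.png",cv2.resize(p[130:290,180:400,::-1],None,fx=3.5,fy=3.5,interpolation=2))
E
```

```text
eef [ 0.4149  0.2154 -0.0165] F [-1.8 -0.9  3.6]
finger lo z -0.009 x [0.341 0.393] y [0.067 0.174]
finger lo z -0.006 x [0.341 0.377] y [0.241 0.352]
topbox ((477.6055603027344, 178.48455810546875), (72.5597152709961, 40.85466003417969), 5.651340961456299) 288 fence -49.6 -128.4
```

View pics/s3.png

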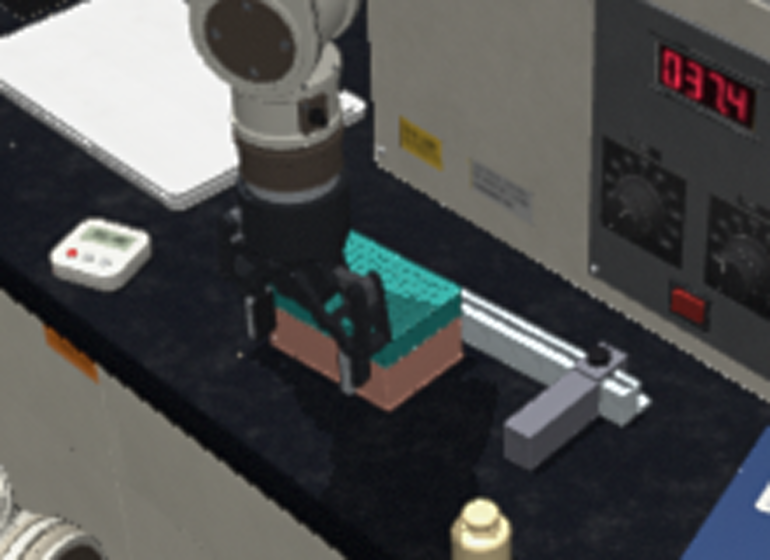

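The scene crop shows the box being pushed squarely, with fingers on both ends of its front and about 15 mm left to the bar. I'll raise a little because of the 3 N vertical load, then finish gently.

arm_command:
  translation:
    - [-0.3, 0, -0.5]
    - [-0.6, 0, -0.5]
    - [-0.9, 0, -0.5]
    - [-1.2, 0, -0.5]
    - [-1.2, 0, -0.5]
  turn: [0, 0, 0, 0, 0]
  hand: [0, 0, 0, 0, 0]

```text
clock: 4.68
eef_pos: [0.4271, 0.2167, -0.0116]
tool_rot: [-0.047, 0.999, 0.0, 0.0]
ft_force: [0.4, -0.2, 0.6]
grip_width: 0.0852
```

arm_command:
  translation:
    - [-0.15, 0, 0]
    - [-0.3, 0, 0]
    - [-0.3, 0, 0]
  turn: [0, 0, 0]
  hand: [0, 0, 0]

```text
clock: 4.93
eef_pos: [0.4295, 0.2168, -0.0118]
tool_rot: [-0.047, 0.999, -0.0, 0.0]
ft_force: [-0.8, -0.1, -0.6]
grip_width: 0.0857
```

arm_command:
  translation:
    - [-0.1, 0, 0]
    - [-0.2, 0, 0]
    - [-0.2, 0, 0]
  turn: [0, 0, 0]
  hand: [0, 0, 0]

```text
clock: 5.18
eef_pos: [0.4308, 0.2169, -0.0118]
tool_rot: [-0.047, 0.999, -0.0, -0.001]
ft_force: [-3.1, 0.7, 0.9]
grip_width: 0.0852
```

```bash
cat >> h.py <<'E'
def gap(p,i):
    "bright bar width in top view: edges of lid far side & bar along columns"
    C=np.linalg.inv(i["world_to_cam"]); K=np.linalg.inv(i["mtx"])
    m=teal(p).astype(np.uint8); n,l,s,_=cv2.connectedComponentsWithStats(m); k=1+s[1:,4].argmax(); m=l==k
    q=[]
    for c in range(s[k,0]+4,s[k,0]+s[k,2]-4):
        r=np.where(m[:,c])[0][0]; v=C[:3,:3]@K@[c,r-.5,1]; w=C[:3,3]+(.065-C[2,3])/v[2]*v; q.append(w[:2]*1000)
    q=np.array(q)-[515,311]; fx=q@[.9956,.0933]; fy=q@[-.0933,.9956]
    f=np.polyfit(fy,fx,1); e=fx-np.polyval(f,fy); g=abs(e)<2; f=np.polyfit(fy[g],fx[g],1)
    print("lid far edge fence x %.1f slope %.4f, y %.0f..%.0f"%(np.median(fx),f[0],fy.min(),fy.max()))
E
python3 - <<'E'
from h import *
p,d,i,W=topbox(); gap(p,i); print(get_obs()["ft_force"])
E
```

```text
topbox ((492.7021789550781, 179.09112548828125), (69.45621490478516, 39.09151840209961), 5.587918758392334) 253 fence -34.5 -129.2
lid far edge fence x 0.3 slope -0.0465, y -145..-120
[-2.62346077 -0.30743243  1.03565537]
```

arm_command:
  translation:
    - [-0.1, 0, 0]
    - [-0.1, 0, 0]
  turn: [0, 0]
  hand: [0, 0]

```text
clock: 5.4
eef_pos: [0.4307, 0.2168, -0.0118]
tool_rot: [-0.047, 0.999, -0.0, -0.002]
ft_force: [-5.9, -0.3, 4.3]
grip_width: 0.0851
```

The force rises with no motion, so the box is against the bar. I'll back off and lift.

arm_command:
  translation:
    - [0.3, 0, 0]
    - [2, 0, 0]
    - [4, 0, 0]
    - [6, 0, -3]
    - [6, 0, -7]
  turn: [0, 0, 0, 0, 0]
  hand: [0, 0, 0, 0, 0]

```text
clock: 5.82
eef_pos: [0.3656, 0.2082, 0.0553]
tool_rot: [-0.048, 0.999, -0.003, -0.006]
ft_force: [1.1, 0.2, -1.1]
grip_width: 0.0853
```

arm_command:
  translation:
    - [0, -2, -4]
    - [0, -6, -8]
    - [0, -10, -10]
    - [0, -14, -10]
    - [0, -18, -10]
  turn: [0, 0, 0, 0, 0]
  hand: [1, 1, 1, 1, 1]

```text
clock: 6.23
eef_pos: [0.391, 0.0456, 0.1607]
tool_rot: [-0.048, 0.999, -0.0, 0.004]
ft_force: [1.1, -0.1, 1.0]
grip_width: 0.0255
```

```bash
python3 - <<'E'
from h import *
o=get_obs(); print(o["eef_pos"],o["ft_force"],o["grip_width"])
p,d,i,W=topbox(); gap(p,i); a=p[170:280,180:440]
q,dw,iw=snap("wrist"); Ww=cloud(dw,iw); b,n=box(q,Ww); print(b,n)
np.savez("w4.npz",W=Ww,p=q)
a=cv2.resize(a,(640,271)); v=np.vstack([a,cv2.resize(q,(427,320))[:, :].repeat(1,0) if 0 else cv2.copyMakeBorder(cv2.resize(q,(427,320)),0,0,0,213,cv2.BORDER_CONSTANT)])
cv2.imwrite("pics/c4.png",v[:,:,::-1])
E
```

```text
[0.39102808 0.04564395 0.16068899] [ 1.14188198 -0.06717025  0.96960789] 0.025503450304498753
topbox ((482.3314514160156, 219.62554931640625), (83.8143081665039, 122.31214904785156), 6.1753129959106445) 1375 fence -41.1 -87.9
lid far edge fence x 0.1 slope -0.0061, y -147..-39
((482.4232482910156, 216.1209716796875), (83.5248031616211, 122.18930053710938), 5.076189994812012) 10074
```

View pics/c4.png

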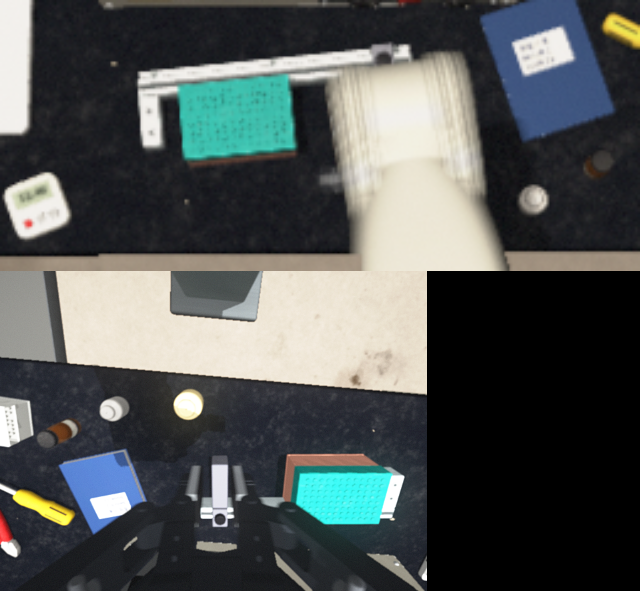

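Top and wrist crops: the box lies flat on the bar at top crop (237,118), about 28 mm short of the end stop. The slider is free, and the timer and weights are where they were. Now to the slider's outer side.

arm_command:
  translation:
    - [-4, -2, 0]
    - [-8, -4, 2]
    - [-9.8, -4, 5]
    - [-9.8, -4, 7]
    - [-9.8, -4, 7]
  turn: [0, 0, 0, 0, 0]
  hand: [1, 1, 1, 1, 1]

```text
clock: 6.75
eef_pos: [0.4874, 0.0161, 0.0827]
tool_rot: [-0.047, 0.999, -0.0, -0.004]
ft_force: [-0.7, -1.0, 0.0]
grip_width: -0.0001
```

```bash
python3 - <<'E'
from h import *
o=get_obs(); e=o["eef_pos"]; r=e[:2]*1000-[515,311]; print(e,o["grip_width"],"fence",r@[.9956,.0933],r@[-.0933,.9956])
p,d,i=snap("wrist","w5"); W=cloud(d,i); np.savez("w5.npz",W=W,p=p,d=d)
# closed finger tips: near points
m=(d>0)&(d<.2); m[430:]=0; m[:,:200]=0;m[:,450:]=0
w=W[m]; print(np.nanpercentile(w[:,2],[0,1,3]), w[w[:,2]<np.nanmin(w[:,2])+.01].mean(0))
k=(W[...,2]>.026)&(W[...,2]<.040)&(W[...,0]>.45)&(W[...,0]<.5)&(W[...,1]<.12)&(W[...,1]>0)
r=W[k][:,:2]*1000-[515,311]; y=r@[-.0933,.9956]; x=r@[.9956,.0933]; print("foot",k.sum(),np.percentile(y,[1,5,50,95,99]),np.percentile(x,[1,99]))
print(px(i,np.append(np.array([515,311])/1000+np.array([[.9956,-.0933],[.0933,.9956]])@[-.05,-.268],.017)))
E
```

```text
[0.48737544 0.01614116 0.08270012] -0.00014344411683583994 fence -55.01334520115637 -290.9840843463351
[0.02812642 0.03157002 0.03293582] [ 0.37255664 -0.00305316  0.03244515]
foot 2085 [-269.8099323  -269.12801378 -258.13951259 -247.43799613 -246.45215647] [-80.04262134 -39.63326339]
[355.79620216 253.11918487]
```

View pics/w5.png

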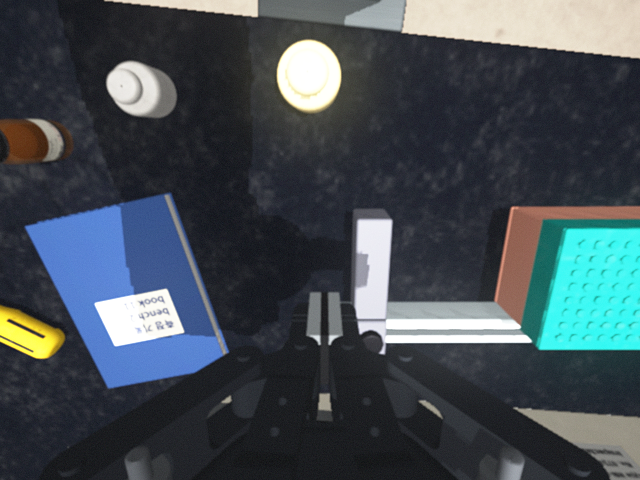

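The wrist view shows the closed fingertips at (293,325), the slider foot at (210–325, 353–390) to their right, and the book at left clear of the tips. I'll check tip height, finger thickness and linkage clearance over the box.

```bash
python3 - <<'E'
import numpy as np
np.set_printoptions(precision=3,suppress=True,linewidth=200)
z=np.load("w5.npz"); W=z["W"]; d=z["d"]
for r in (294,300,310,330,345): print(r,[ (c,W[r,c].round(3).tolist()) for c in (300,306,312,325,338,344,350)])
near=(d>0)&(d<.2)&(W[...,2]>.09)
e=np.array([487.4,16.1]); r=W[...,:2]*1000-e; ty=r@[-.0933,.9956]
for a in range(-90,91,15):
    k=near&(ty>a)&(ty<a+15); print(a,k.sum(),np.nanpercentile(W[k][:,2],[0,2]).round(3) if k.sum()>5 else '')
E
```

```text
294 [(300, [0.536, 0.0, -0.0]), (306, [0.536, 0.005, -0.001]), (312, [0.477, 0.009, 0.113]), (325, [0.476, 0.015, 0.114]), (338, [0.475, 0.021, 0.114]), (344, [0.533, 0.037, -0.001]), (350, [0.533, 0.042, -0.0])]
300 [(300, [0.542, 0.001, 0.0]), (306, [0.542, 0.006, -0.0]), (312, [0.477, 0.009, 0.119]), (325, [0.476, 0.015, 0.118]), (338, [0.476, 0.021, 0.118]), (344, [0.539, 0.037, -0.001]), (350, [0.538, 0.042, -0.001])]
310 [(300, [0.48, 0.005, 0.121]), (306, [0.481, 0.007, 0.121]), (312, [0.477, 0.01, 0.126]), (325, [0.476, 0.015, 0.128]), (338, [0.476, 0.02, 0.127]), (344, [0.48, 0.024, 0.12]), (350, [0.479, 0.026, 0.12])]
330 [(300, [0.481, 0.006, 0.135]), (306, [0.481, 0.008, 0.135]), (312, [0.477, 0.01, 0.142]), (325, [0.477, 0.015, 0.14]), (338, [0.476, 0.02, 0.141]), (344, [0.48, 0.023, 0.135]), (350, [0.48, 0.025, 0.135])]
345 [(300, [0.475, 0.006, 0.154]), (306, [0.475, 0.008, 0.154]), (312, [0.476, 0.011, 0.152]), (325, [0.481, 0.016, 0.144]), (338, [0.475, 0.019, 0.151]), (344, [0.474, 0.021, 0.153]), (350, [0.473, 0.023, 0.154])]
-90 0 
-75 193 [0.19  0.191]
-60 4144 [0.172 0.177]
-45 8182 [0.153 0.16 ]
-30 5195 [0.147 0.152]
-15 9483 [0.11  0.118]
0 9595 [0.109 0.118]
15 5100 [0.148 0.152]
30 8171 [0.154 0.16 ]
45 4101 [0.172 0.177]
60 124 [0.19  0.191]
75 0 
90 0
```

Turned as it is, the finger linkage (about 42 mm above the tips, spread along the fence) would hit the lid. I'll turn the tool a quarter so it spreads across the fence.

```bash
python3 -c "
from workcell import *; print(get_obs()['joint_pos'].round(3))"
```

```text
[ 0.034  0.312 -0.231  1.034 -0.    -0.061]
```

arm_command:
  translation:
    - [0, 0, 0]
    - [0, 0, 0]
    - [0, 0, 0]
    - [0, 0, 0]
    - [0, 0, 0]
  turn: [0.6, 0.6, 0.6, 0.6, 0.6]
  hand: [1, 1, 1, 1, 1]

```text
clock: 7.22
eef_pos: [0.4901, 0.0169, 0.0898]
tool_rot: [0.252, 0.968, 0.0, 0.002]
ft_force: [-0.6, 1.2, -0.6]
grip_width: 0.0001
```

arm_command:
  translation:
    - [0, 0, 0]
    - [0, 0, 0]
    - [0, 0, 0]
    - [0, 0, 0]
    - [0, 0, 0]
  turn: [0.6, 0.6, 0.6, 0.6, 0.6]
  hand: [1, 1, 1, 1, 1]

```text
clock: 7.63
eef_pos: [0.4901, 0.0169, 0.0899]
tool_rot: [0.527, 0.85, 0.001, 0.001]
ft_force: [-0.3, 0.2, -0.2]
grip_width: 0.0002
```

arm_command:
  translation:
    - [0, 0, 0]
    - [0, 0, 0]
    - [0, 0, 0]
    - [0, 0, 0]
    - [0, 0, 0]
  turn: [0.37, 0.37, 0.37, 0.37, 0.37]
  hand: [1, 1, 1, 1, 1]

```text
clock: 8.05
eef_pos: [0.49, 0.0167, 0.0893]
tool_rot: [0.671, 0.741, 0.001, 0.001]
ft_force: [-0.2, 0.2, 0.8]
grip_width: 0.0002
```

```bash
python3 - <<'E'
from h import *
from scipy.spatial.transform import Rotation as R
o=get_obs(); e=o["eef_pos"]; r=e[:2]*1000-[515,311]; M=R.from_quat(o["tool_rot"]).as_matrix(); print(e,o["ft_force"],"fence",r@[.9956,.0933],r@[-.0933,.9956]); print(M[:,0],M[:,1])
E
```

```text
[0.49001588 0.01673033 0.0893016 ] [-0.24831476  0.15181718  0.81080175] fence -52.329548769451435 -290.64386163851583
[-9.89206214e-02  9.95095294e-01 -2.57285756e-04] [0.99509155 0.09892095 0.00272891]
```

arm_command:
  translation:
    - [-0.2, 0.2, 3]
    - [-0.2, 0.2, 6]
    - [-0.2, 0.2, 8.5]
    - [-0.2, 0.2, 10]
    - [-0.2, 0.2, 10]
  turn: [0, 0, 0, 0, 0]
  hand: [1, 1, 1, 1, 1]

```text
clock: 8.47
eef_pos: [0.4887, 0.0145, -0.0149]
tool_rot: [0.672, 0.741, -0.002, -0.002]
ft_force: [0.8, -0.1, 0.7]
grip_width: -0.0001
```

```bash
python3 - <<'E'
from h import *
o=get_obs(); print(o["eef_pos"],o["ft_force"])
p,d,i=snap("scene"); cv2.imwrite("pics/s6.png",cv2.resize(p[150:310,200:420,::-1],None,fx=3.5,fy=3.5,interpolation=2))
E
```

```text
[ 0.48868112  0.01448397 -0.01492065] [ 0.82446071 -0.12474767  0.6990676 ]
```

View pics/s6.png

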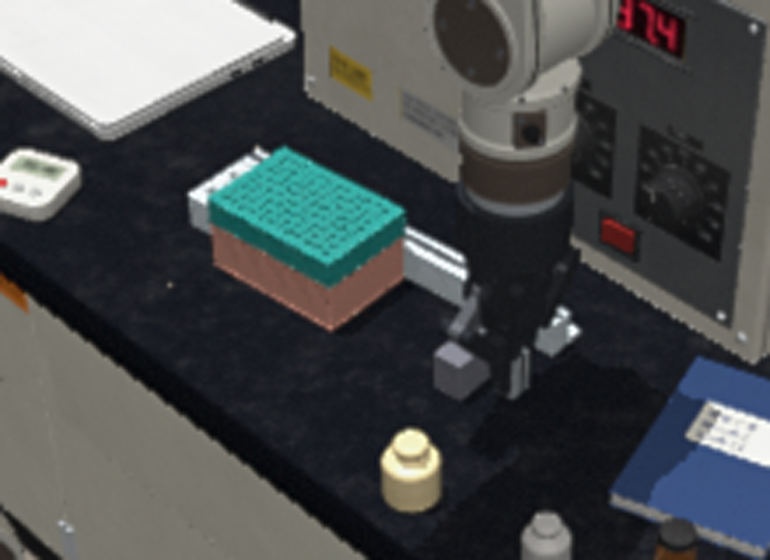

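The tips stand low behind the slider foot, at crop (515,385) next to the foot at (460,370), clear of the bar and book. Now pushing along the fence.

arm_command:
  translation:
    - [1, 0, 0]
    - [2, 0, 0]
    - [3, 0, 0]
    - [4, 0, 0]
    - [5, 0, 0]
  turn: [0, 0, 0, 0, 0]
  hand: [1, 1, 1, 1, 1]

```text
clock: 8.93
eef_pos: [0.4881, 0.0653, -0.0112]
tool_rot: [0.672, 0.74, 0.001, 0.001]
ft_force: [1.0, -3.5, 1.5]
grip_width: -0.0003
```

arm_command:
  translation:
    - [1, 0, 0]
    - [2, 0, 0]
    - [3, 0, 0]
    - [4, 0, 0]
    - [4.5, 0, 0]
  turn: [0, 0, 0, 0, 0]
  hand: [1, 1, 1, 1, 1]

```text
clock: 9.35
eef_pos: [0.4826, 0.1104, -0.0124]
tool_rot: [0.672, 0.74, 0.0, -0.0]
ft_force: [2.1, -2.0, 1.2]
grip_width: -0.0
```

arm_command:
  translation:
    - [0.5, 0, 0]
    - [1, 0, 0]
    - [1.5, 0, 0]
    - [2, 0, 0]
    - [2.2, 0, 0]
  turn: [0, 0, 0, 0, 0]
  hand: [1, 1, 1, 1, 1]

```text
clock: 9.77
eef_pos: [0.4804, 0.131, -0.0125]
tool_rot: [0.673, 0.74, -0.0, 0.0]
ft_force: [1.7, -4.1, 0.8]
grip_width: -0.0001
```

```bash
python3 - <<'E'
from h import *
o=get_obs(); e=o["eef_pos"]; r=e[:2]*1000-[515,311]; print(e,o["ft_force"],"fence",r@[.9956,.0933],r@[-.0933,.9956])
topbox()
p,d,i=snap("scene"); cv2.imwrite("pics/s7.png",cv2.resize(p[150:310,180:400,::-1],None,fx=3.5,fy=3.5,interpolation=2))
E
```

```text
[ 0.48040009  0.13095541 -0.012537  ] [ 1.70123969 -4.10753314  0.83749679] fence -51.24583166752391 -176.0242271191588
topbox ((480.5018615722656, 239.76815795898438), (83.26155090332031, 100.25408172607422), 5.481930255889893) 1109 fence -41.0 -67.7
```

View pics/s7.png

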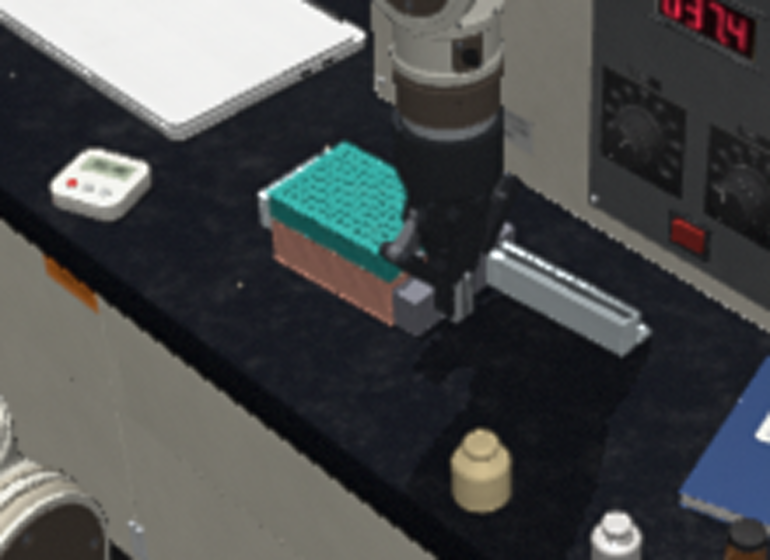

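The scene crop shows the slider at (415,300) touching the box, which stays flat and has about 20 mm to go. Continuing slowly until the force rises.

arm_command:
  translation:
    - [0.4, 0, 0]
    - [0.8, 0, 0]
    - [1.2, 0, 0]
    - [1.5, 0, 0]
    - [1.5, 0, 0]
  turn: [0, 0, 0, 0, 0]
  hand: [1, 1, 1, 1, 1]

```text
clock: 10.28
eef_pos: [0.4789, 0.1466, -0.0125]
tool_rot: [0.672, 0.74, 0.0, -0.0]
ft_force: [0.6, -1.6, -0.0]
grip_width: -0.0002
```

arm_command:
  translation:
    - [0.15, 0, 0]
    - [0.3, 0, 0]
    - [0.3, 0, 0]
  turn: [0, 0, 0]
  hand: [1, 1, 1]

```text
clock: 10.53
eef_pos: [0.4787, 0.1478, -0.0125]
tool_rot: [0.673, 0.74, -0.001, 0.001]
ft_force: [2.0, -6.4, 0.4]
grip_width: 0.0002
```

arm_command:
  translation:
    - [0.1, 0, 0]
    - [0.2, 0, 0]
    - [0.2, 0, 0]
  turn: [0, 0, 0]
  hand: [1, 1, 1]

```text
clock: 10.78
eef_pos: [0.4787, 0.1476, -0.0125]
tool_rot: [0.673, 0.739, -0.002, 0.002]
ft_force: [0.8, -11.5, 1.9]
grip_width: -0.0001
```

The slider stalls as the force rises to 11 N, so it is snug. Backing off and lifting to check.

arm_command:
  translation:
    - [-0.4, 0, 0]
    - [-1.5, 0, 0]
    - [-3, 0, 0]
    - [-4, 0, -3]
    - [-4, 0, -7]
  turn: [0, 0, 0, 0, 0]
  hand: [1, 1, 1, 1, 1]

```text
clock: 11.2
eef_pos: [0.4784, 0.1087, 0.0548]
tool_rot: [0.673, 0.739, -0.004, -0.003]
ft_force: [0.8, 0.6, 0.1]
grip_width: -0.0001
```

arm_command:
  translation:
    - [-4, 0, -4]
    - [-8, -2, -8]
    - [-12, -4, -10]
    - [-16, -6, -10]
    - [-20, -8, -10]
  turn: [0, 0, 0, 0, 0]
  hand: [1, 1, 1, 1, 1]

```text
clock: 11.62
eef_pos: [0.4372, -0.0587, 0.1552]
tool_rot: [0.672, 0.741, 0.002, 0.002]
ft_force: [0.8, -0.8, -0.3]
grip_width: -0.0002
```

```bash
python3 - <<'E'
from h import *
o=get_obs(); print(o["eef_pos"],o["ft_force"])
p,d,i,W=topbox(); gap(p,i)
for n in ("large_weight","timer","vial","stop_push"):
    print(n,[(np.round(r["location"]),round(r["conf"],2)) for r in spot_point("top",n)][:2])
q,_,_=snap("scene")
a=cv2.resize(p[170:280,180:440],(780,330),interpolation=2); b=cv2.resize(q[170:330,190:410],(363,264),interpolation=2)
b=cv2.copyMakeBorder(b,0,0,0,417,cv2.BORDER_CONSTANT)
cv2.imwrite("pics/c8.png",np.vstack([a,b])[:,:,::-1])
E
```

```text
[ 0.43721788 -0.05865929  0.15517138] [ 0.79789948 -0.83242994 -0.33912641]
topbox ((479.9158630371094, 246.3357391357422), (83.26882934570312, 122.3046646118164), 5.772472381591797) 1362 fence -41.0 -61.1
lid far edge fence x -0.2 slope -0.0025, y -118..-15
large_weight [(array([258., 359.]), 0.64)]
timer [(array([251., 192.]), 0.88)]
vial [(array([259., 359.]), 0.18)]
stop_push [(array([222., 296.]), 0.56), (array([210., 247.]), 0.22)]
```

The picture limit is reached, so the last check is numeric: slider position, weights and vial against the starting picture.

```bash
python3 - <<'E'
from h import *
p,d,i=snap("top"); W=cloud(d,i); W0=np.load("t.npz"); p0=W0["p"]
C=np.linalg.inv(i["world_to_cam"]); K=np.linalg.inv(i["mtx"])
def at(r,c,z):
    v=C[:3,:3]@K@[c,r,1]; w=(C[:3,3]+(z-C[2,3])/v[2]*v)[:2]*1000-[515,311]; return np.round([w@[.9956,.0933],w@[-.0933,.9956]],1)
g=cv2.cvtColor(p,cv2.COLOR_RGB2GRAY).astype(int); m=teal(p)
for r in (214,218,222,226): print(r,g[r,292:312].tolist(),"teal end",292+np.where(m[r,292:312])[0].max() if m[r,292:312].any() else None, at(r,np.where(g[r,292:320]>60)[0].max()+292.5,.034), at(r,np.where(m[r,:320])[0].max()+.5,.065))
D=np.abs(p.astype(int)-p0).max(-1)
for n,(r0,r1,c0,c1) in dict(large=(248,268,348,369),small=(243,260,388,406),vial=(228,247,413,432),timer=(238,268,180,210)).items(): print(n,(D[r0:r1,c0:c1]>40).sum())
E
```

```text
214 [163, 165, 164, 166, 164, 84, 21, 18, 29, 29, 28, 25, 27, 26, 24, 28, 26, 30, 28, 28] teal end None [ -33.7 -146.8] [ -37.  -123.7]
218 [167, 167, 165, 165, 168, 110, 40, 14, 19, 22, 30, 39, 30, 24, 28, 24, 25, 27, 28, 32] teal end None [ -44.8 -145.8] [ -47.8 -122.7]
222 [154, 165, 163, 165, 163, 163, 84, 16, 18, 26, 27, 28, 30, 28, 27, 28, 24, 26, 29, 27] teal end None [ -56.  -147.4] [ -58.9 -124.4]
226 [154, 166, 167, 166, 165, 170, 91, 27, 16, 26, 27, 24, 28, 24, 30, 30, 27, 29, 34, 36] teal end None [ -67.  -146.4] [ -69.7 -123.4]
large 24
small 236
vial 270
timer 0
```

```bash
python3 - <<'E'
from h import *
p,d,i=snap("scene"); q=cv2.cvtColor(cv2.imread("pics/scene1.png"),cv2.COLOR_BGR2RGB)
D=np.abs(p.astype(int)-q).max(-1)
for n,(r,c) in dict(large=(284,317),small=(306,355),vial=(312,392),timer=(202,208)).items(): print(n,(D[r-8:r+8,c-8:c+8]>40).sum())
for n in ("small_weight","vial"): print(n,[(np.round(r["location"]),round(r["conf"],2)) for r in spot_point("scene",n)][:3])
print(get_obs()["ft_force"])
job_done()
E
```

```text
large 0
small 70
vial 0
timer 0
small_weight [(array([311., 354.]), 0.8)]
vial [(array([321., 390.]), 0.68)]
[-0.6978232   0.40184316  0.99574775]
the job is handed in; nothing more can be done
```

I pushed the box flat against the bar with the open fingers. Then I closed them, turned the tool a quarter and pushed the sliding stop until it slid the box up against the end stop. I handed the job in at about 12 s on the clock, with the arm lifted clear.

**Box position:** the last top-camera measurement puts it at about fence (-41, -61) mm, against a target of (-40, -60). Its angle is within about 0.4° of the fence.

**Snug fit:** the stop stalled with no further motion while the force rose from 6 to 11 N. Its outer face sits about 23 mm from the lid edge, which matches contact: 24 mm foot minus 1 mm lid overhang. The camera gives its outer face at about -146.5 mm, against -144 mm expected. My fence corner estimate could be off by about that much, so contact with the end stop rests mainly on the stall.

**Disagreements:**
- **Tool height:** the fingertips stood about 40 mm higher than the reported tool height implied. Both cameras agreed on this, so I set heights from the pictures.
- **Weights, timer and vial:** comparing the scene camera's before and after pictures, the large weight, timer and vial are unchanged. The small weight's patch changed somewhat, probably from the arm's shadow; its detected position is within about 2 px. The top view also changed over the small weight and vial, probably because the arm was over them.
- **Last look:** the final check was by numbers only, because the picture viewing limit was reached.

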